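# Seat the herb mill's cover with its four wing knobs in star order

## Robot

A 6-joint arm with a two-finger parallel gripper is mounted at the origin on the work surface. World frame = base frame: x ahead of the robot, y to its left, z up, the work surface at z = 0. Lengths are in m, angles in rad, forces in N, time in s.
With the tool pointing down it reaches from about 0.35 to 0.775 m from the base axis. Payload 7.3 kg.
Tool frame: the origin (TCP) lies at the centre of the arm's flange, where the gripper is bolted on; the fingertips stand 178 mm ahead of it and the grasp point (between the pads) lies 159 mm ahead of it; z points along the fingers, y is the line along which they close (so a half turn about z gives the same grasp; the last joint's range is limited). The gripper opens to 92 mm and grips with 3 to 60 N. Pads are 19 mm wide; open, the fingers measure 130 mm over their backs; the gripper's body (75 mm by 190 mm) begins 47 mm behind the grasp point.
Start: joints at [-1.404, 0.342, 1.524, -0, 1.275, -0.146], TCP at [0.162, -0.5, 0.405] pointing down, gripper open.
Joint ranges: [-2.53, 2.53], [-0.77, 2.02], [0.04, 2.7], [-1, 4.14], [0.28, 2.66], [-3.11, 3.11]. Speed limits (rad/s): [2.57, 2.57, 3.14, 3.14, 3.14, 3.14].

## Interface

Orientations are given as [roll, pitch, yaw] about the fixed x, y, z axes, in that order (R = Rz(yaw) Ry(pitch) Rx(roll)).
In Python, from cell import telemetry, vision, ticket gives the robot as it stands.
- The arm moves only by the shell command python3 -m crank 'ROWS' [FORCE]. ROWS is JSON, a list of rows, each a list of 5 numbers: the gripper command: -1 is shut, 1 is fully open, values between are in proportion, then the shift along the tool's x, y, z in mm, then the turn about the tool's z in rad. In form: [[fingers, dx, dy, dz, roll], ...]. A call has 1 to 12 rows; each row is the pose to reach, as a shift and turn from the pose commanded when the call began, along the tool's axes at that moment; what a row does not reach only later rows make up. A row lasts 1/12 s, in which the tool goes at most 41.7 mm and 7.16 degrees, less where a joint would pass 70% of its speed; a pose out of reach is approached as far as the arm can. A call with a gripper value outside its range is refused whole. The fingers move at their own pace and stop on an object; FORCE is the grip in N (left out, the last holds). Time passes only in rows, so rows that repeat a pose let the fingers close. It gives the time, the measured TCP pose, the force, the opening and the grip force at its end, in the units of the state.
- telemetry.observe(): the state, without advancing time (a new reading comes with each control period).
- vision.read_camera(name): name is "side" or "top" or "wrist"; returns (picture, depth): 480x640x3 uint8, red, green, blue; 480x640 float32, m along the optical axis (not along the pixel's ray), 0 where there is no reading.
- vision.get_calibration(name): a dict with "camera_matrix" (3x3 intrinsics, pixels), "rvec" (rotation vector, rad) and "tvec" (3), from world to camera coordinates, as OpenCV has them. Camera axes: x right, y down, z forward; pixel columns grow to the right and rows downward; lengths in m; the calibration is good to about 2 mm. A picture is of the moment at which its call begins: read the wrist's pose just before it. get_calibration takes no time and is no camera call; for the wrist camera it gives the pose at the moment of the call.
- ticket.hand_in(): hands the job in; it is judged then, once.
The state is a dict: "time": time; "qpos": joint angles; "qvel": joint speeds; "joint_efforts": joint torques, N m; "tool_pos": TCP position; "tool_rot": TCP orientation; "contact_force": force on the tool from outside, world axes, zero at the start; "torque": the same for the moment, N m; "opening": finger opening in m; "grip_force": force on a finger pad.
Only numpy, scipy, OpenCV 4.12 (cv2) and the standard library are available. Lean on these libraries where they do the work, as an engineer would, in place of code of your own. Each camera call takes 0.05 s, during which the arm holds its last target. There are 200 camera calls.

## Task

The herb mill's cover is half fastened: two opposite wing knobs already have their red end at about the yellow mark, the other two are loose. Turn the loose pair clockwise to their yellow marks and let the whole set stand there a moment; then tighten all four on to their green marks, first one opposite pair and then the other, so that the cover goes down evenly. Leave the jar, mortar and scoop where they are, and let go at the end.

Things in the scene. Friction and masses are not known exactly. Their poses are not given: they have to be found in the camera images.
- mill: Fixed bench-top herb mill, round foot 260 mm across, round drum, flange 288 mm across. Origin: centre of its underside, z up. The knob axes stand 95 mm from its centre at 45, 135, 225, 315 degrees counter-clockwise from its x axis (from above): knob1, 2, 3, 4; so 1 is opposite 3 and 2 opposite 4.
- cover_top (a point): Centre of the top face of the round steel cover (284 mm across, 10 mm thick), z up, about 120 mm above the counter. It floats on a springy gasket, held down by the knobs that bear on it, and goes down 2.5 mm from the yellow-mark to the green-mark position (117 mm). A window 84 mm across, 8 mm high, sits in its middle, lower than the knobs.
- knob1_grip (a point): Middle, half-way up, of the bar of wing knob 1: black, 70 mm long, 16 thick, 30 high, one end red, on a stem 14 mm across. x runs along the bar to the red end, z up. About 160 mm above the counter when loose; sinks 1.9 mm per radian of tightening. At least 20 mm is free between bar and cover, less a washer 34 mm across, 4 mm thick, round the stem's foot.
- knob1 (a joint): Turn of wing knob 1 in rad, growing clockwise seen from above (tightening). 0: loose, red end pointing straight outward from the mill's centre. 1.3: red end over the yellow mark on the cover's dark round dial (snug). 2.6: red end over the green mark (tight); hard stop at 2.7. It stays where it is left; turning takes about 0.15 N m.
- knob2_grip (a point): Middle, half-way up, of the bar of wing knob 2: black, 70 mm long, 16 thick, 30 high, one end red, on a stem 14 mm across. x runs along the bar to the red end, z up. About 160 mm above the counter when loose; sinks 1.9 mm per radian of tightening. At least 20 mm is free between bar and cover, less a washer 34 mm across, 4 mm thick, round the stem's foot.
- knob2 (a joint): Turn of wing knob 2 in rad, growing clockwise seen from above (tightening). 0: loose, red end pointing straight outward from the mill's centre. 1.3: red end over the yellow mark on the cover's dark round dial (snug). 2.6: red end over the green mark (tight); hard stop at 2.7. It stays where it is left; turning takes about 0.15 N m.
- knob3_grip (a point): Middle, half-way up, of the bar of wing knob 3: black, 70 mm long, 16 thick, 30 high, one end red, on a stem 14 mm across. x runs along the bar to the red end, z up. About 160 mm above the counter when loose; sinks 1.9 mm per radian of tightening. At least 20 mm is free between bar and cover, less a washer 34 mm across, 4 mm thick, round the stem's foot.
- knob3 (a joint): Turn of wing knob 3 in rad, growing clockwise seen from above (tightening). 0: loose, red end pointing straight outward from the mill's centre. 1.3: red end over the yellow mark on the cover's dark round dial (snug). 2.6: red end over the green mark (tight); hard stop at 2.7. It stays where it is left; turning takes about 0.15 N m.
- knob4_grip (a point): Middle, half-way up, of the bar of wing knob 4: black, 70 mm long, 16 thick, 30 high, one end red, on a stem 14 mm across. x runs along the bar to the red end, z up. About 160 mm above the counter when loose; sinks 1.9 mm per radian of tightening. At least 20 mm is free between bar and cover, less a washer 34 mm across, 4 mm thick, round the stem's foot.
- knob4 (a joint): Turn of wing knob 4 in rad, growing clockwise seen from above (tightening). 0: loose, red end pointing straight outward from the mill's centre. 1.3: red end over the yellow mark on the cover's dark round dial (snug). 2.6: red end over the green mark (tight); hard stop at 2.7. It stays where it is left; turning takes about 0.15 N m.
- jar_mid (a point): Bystander: white ceramic jar with wooden cap, 84 mm across, 120 mm high; point at its middle.
- mortar_mid (a point): Bystander: open brass mortar, 110 mm across the rim, 85 mm high; point at its middle.
- scoop_grip (a point): Bystander: spoon-like scoop 170 mm long lying flat on the counter; point on its handle.

How it is judged:
On the way, in this order (a step that is already met when the one before it is completed fails the run):
1. all four knobs stand near their yellow marks (0.9 to 1.75 rad), none farther (value of joint knob1 between 0.9 and 1.75 rad and value of joint knob2 between 0.9 and 1.75 rad and value of joint knob3 between 0.9 and 1.75 rad and value of joint knob4 between 0.9 and 1.75 rad), for 0.2 s.
2. one opposite pair of knobs is at its green marks (over 2.3 rad) while the other pair is still near its yellow marks (0.9 to 1.75 rad) (((value of joint each of knob1, knob3 above 2.3 rad and value of joint knob2 between 0.9 and 1.75 rad and value of joint knob4 between 0.9 and 1.75 rad) or (value of joint each of knob2, knob4 above 2.3 rad and value of joint knob1 between 0.9 and 1.75 rad and value of joint knob3 between 0.9 and 1.75 rad))), for 0.2 s.
At the end, for the whole second after the job is handed in: All four knobs are at rest at their green marks (over 2.3 rad), the cover is level within 0.008 rad and its top is less than 118.6 mm above the underside of the mill; jar, mortar and scoop are within 30 mm of where they were (value of joint each of knob1, knob2, knob3, knob4 above 2.3 rad and angle between cover_top's own z axis and vertical below 0.008 rad and z of cover_top in the frame of mill below 0.1186 m and velocity of joint knob1 between -0.05 and 0.05 rad/s and velocity of joint knob2 between -0.05 and 0.05 rad/s and velocity of joint knob3 between -0.05 and 0.05 rad/s and velocity of joint knob4 between -0.05 and 0.05 rad/s and distance of each of jar_mid, mortar_mid, scoop_grip from where it was at the start of the episode below 0.03 m); the robot touches nothing.
It fails at once if a knob is driven well past its yellow mark (over 1.85 rad) while another is still short of its own (under 0.9 rad) ((value of joint knob1 above 1.85 rad and value of joint knob2 below 0.9 rad) or (value of joint knob1 above 1.85 rad and value of joint knob3 below 0.9 rad) or (value of joint knob1 above 1.85 rad and value of joint knob4 below 0.9 rad) or (value of joint knob2 above 1.85 rad and value of joint knob1 below 0.9 rad) or (value of joint knob2 above 1.85 rad and value of joint knob3 below 0.9 rad) or (value of joint knob2 above 1.85 rad and value of joint knob4 below 0.9 rad) or (value of joint knob3 above 1.85 rad and value of joint knob1 below 0.9 rad) or (value of joint knob3 above 1.85 rad and value of joint knob2 below 0.9 rad) or (value of joint knob3 above 1.85 rad and value of joint knob4 below 0.9 rad) or (value of joint knob4 above 1.85 rad and value of joint knob1 below 0.9 rad) or (value of joint knob4 above 1.85 rad and value of joint knob2 below 0.9 rad) or (value of joint knob4 above 1.85 rad and value of joint knob3 below 0.9 rad)).
It fails at once if the cover is pulled down crooked (tilted more than 0.024 rad) (angle between cover_top's own z axis and vertical above 0.024 rad).
It fails at once if the jar, mortar or scoop is moved more than 30 mm (distance of any of jar_mid, mortar_mid, scoop_grip from where it was at the start of the episode above 0.03 m).
It also fails if it takes over 72 s, if anything falls off the work surface, if the arm or the gripper's body presses on something with over 40 N, if the wrist force passes 120 N, or if a joint passes its speed limit or range.

## Working session

There is one attempt and no reset: what is moved stays moved. The work goes in short steps, Python scripts to look and compute and a shell command to move; the robot and the scene stay as the last step left them, time stands still between calls to the robot, and variables do not carry over. Pictures are saved under pics/ and viewed, at most 10 in all, crops included, and the job is handed in when it is done.

```bash
mkdir -p pics
cat > h.py <<'E'
import numpy as np, cv2
from cell import telemetry, vision, ticket
def cam(n):
    im,d=vision.read_camera(n); c=vision.get_calibration(n)
    return im,d,np.array(c["camera_matrix"]),cv2.Rodrigues(np.array(c["rvec"],float))[0],np.array(c["tvec"],float).ravel()
def pts(d,K,R,t):
    v,u=np.mgrid[:480,:640]; P=np.stack([(u-K[0,2])/K[0,0]*d,(v-K[1,2])/K[1,1]*d,d],-1)
    return (P-t)@R
E
python3 - <<'E'
from h import *
s=telemetry.observe(); print(s)
for n in("top","side"):
    im,d,K,R,t=cam(n); cv2.imwrite(f"pics/{n}0.png",im[:,:,::-1]); np.savez(f"{n}0.npz",im=im,d=d,K=K,R=R,t=t); print(n,K,-R.T@t,R)
E
```

```text
{'time': 0.0, 'qpos': array([-1.40398890e+00,  3.42713070e-01,  1.52503899e+00, -2.06732262e-05,
        1.27539307e+00, -1.46016036e-01]), 'qvel': array([ 0.00138477, -0.00047973, -0.00053986, -0.00062444, -0.00149044,
       -0.00202534]), 'joint_efforts': array([ 2.86857801e-03, -4.31238019e+01, -2.44221675e+01,  7.20128207e-02,
        5.58935059e-02, -1.22473562e-04]), 'tool_pos': array([ 0.16155329, -0.49937487,  0.40404209]), 'tool_rot': array([-3.14005382e+00, -2.06323725e-04,  3.12829335e-01]), 'contact_force': array([ 0.33445168,  0.02055284, -0.33229506]), 'torque': array([-0.03608764,  0.01087537,  0.01672201]), 'grip_force': 0.0, 'opening': 0.0919246753863733}
top [[511.18237619   0.         320.32302   ]
 [  0.         511.18237619 239.62636943]
 [  0.           0.           1.        ]] [ 0.3777715  -0.03191653  1.09213669] [[-0.02884826 -0.99877292 -0.04025452]
 [-0.98598663  0.03505253 -0.1631002 ]
 [ 0.16431109  0.03498526 -0.98578796]]
side [[554.95937841   0.         323.32235772]
 [  0.         554.95937841 240.64659997]
 [  0.           0.           1.        ]] [0.2375486  0.79632739 0.80810391] [[-0.93666368 -0.35017591  0.0061636 ]
 [-0.22134719  0.57824603 -0.78526234]
 [ 0.27141588 -0.73689101 -0.61913251]]
```

View pics/top0.png

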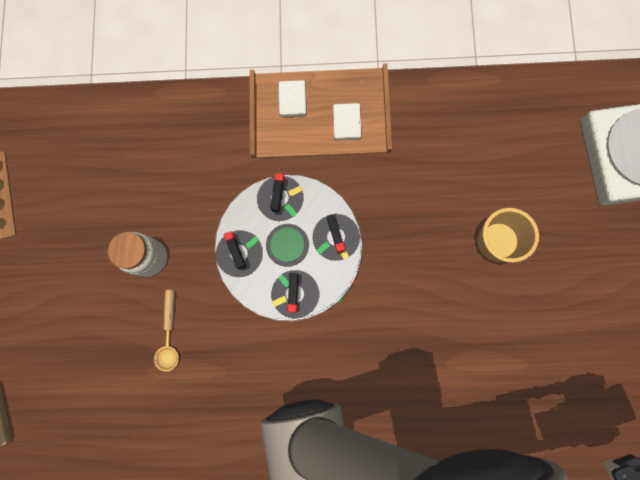

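View pics/side0.png

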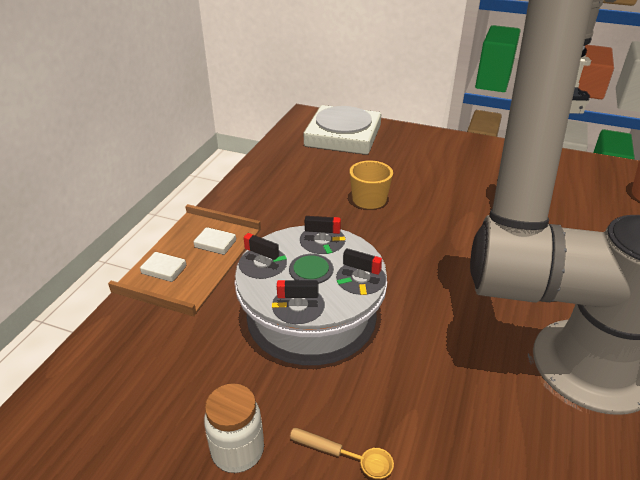

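The mill is at about (288,247) in the top view. The far knob (280,192) and near knob (293,293) have their red ends pointing outward, so they are the loose pair. The left (235,250) and right (337,235) knobs are near yellow.

```bash
cat >> h.py <<'E'
def knobs(n,im,d,K,R,t,zlo=0.145,zhi=0.19,c=None):
    P=pts(d,K,R,t); m=(P[...,2]>zlo)&(P[...,2]<zhi)&(d>0)
    f=im.astype(int); r,g,b=f[...,0],f[...,1],f[...,2]
    red=(r>110)&(g<70)&(b<70); blk=(r<60)&(g<60)&(b<60)
    k,l,st,_=cv2.connectedComponentsWithStats((m&(red|blk)).astype(np.uint8))
    out=[]
    for i in range(1,k):
        if st[i,4]<150: continue
        q=l==i; rr=P[q&red]; 
        if len(rr)<15: continue
        z=np.median(P[q][:,2]); top=q&(abs(P[...,2]-np.percentile(P[q][:,2],80))<.006)
        X=P[top][:,:2].astype(np.float32); (cx,cy),(w,h),a=cv2.minAreaRect(X)
        rc=np.median(P[top&red][:,:2],0); bx=cv2.boxPoints(((cx,cy),(w,h),a))
        e=bx[1]-bx[0]; e2=bx[2]-bx[1]; e=e if np.hypot(*e)>np.hypot(*e2) else e2
        e=e/np.hypot(*e); e=e*np.sign(e@(rc-[cx,cy]))
        out.append((cx,cy,np.percentile(P[q][:,2],80),np.arctan2(e[1],e[0]),w,h)); print(n,np.round(out[-1],4),st[i])
    return np.array(out)
E
python3 - <<'E'
from h import *
for n in("top","side"):
    o=np.load(f"{n}0.npz"); A=[o[k] for k in("im","d","K","R","t")]
    k=knobs(n,*A)
    P=pts(*A[1:]); m=(P[...,2]>.112)&(P[...,2]<.128)&(A[0].min(-1)>120)&(abs(P[...,0]-.47)<.25)&(abs(P[...,1]-.02)<.25)
    X=P[m][:,:2].astype(np.float32); print(n,"cover",cv2.minEnclosingCircle(X),np.median(P[m][:,2]))
    if len(k): print(k[:,:2].mean(0));
E
```

```text
top [ 0.626   0.0793  0.175  -0.1655  0.0163  0.0697] [271 173  13  40 333]
top [ 0.5428 -0.028   0.1727 -2.8869  0.067   0.0161] [327 215  18  38 252]
top [0.5171 0.1595 0.1728 0.3486 0.0657 0.0157] [226 233  21  37 311]
top [0.4375 0.0534 0.1751 3.0836 0.0153 0.0682] [288 273  11  40 205]
top cover ((0.5319943428039551, 0.0670028105378151), 0.14203627407550812) 0.1195001139346232
[0.53086623 0.06607538]
side [ 0.5422 -0.0249  0.1712 -2.8423  0.0691  0.0199] [305 216  36  17 509]
side [ 0.6245  0.0829  0.1735 -0.1768  0.0169  0.0717] [244 233  35  26 525]
side [0.4351 0.0583 0.1739 3.1087 0.0157 0.0681] [343 249  39  25 591]
side [0.5173 0.1639 0.1717 0.3659 0.0677 0.0175] [277 280  41  18 678]
side cover ((0.5308012366294861, 0.068598173558712), 0.14256493747234344) 0.11991415935627715
[0.52977411 0.0700644 ]
```

```bash
cat >> h.py <<'E'
def go(*T):
    s=telemetry.observe(); p=s["tool_pos"]; y=s["tool_rot"][2]
    print("t",s["time"],"pos",p.round(4),"rot",np.round(s["tool_rot"],3),"q",s["qpos"].round(2))
    for X in T:
        d=np.array(X[:3])-p; c,n=np.cos(y),np.sin(y)
        print(np.round([1e3*(c*d[0]+n*d[1]),1e3*(n*d[0]-c*d[1]),-1e3*d[2]],1),"roll",round(y-X[3],3))
E
python3 -c "
from h import *
go((.43,-.27,.404,1.0),(.4363,.056,.38,1.7),(.4363,.056,.38,3.095))"
```

```text
t 0.1 pos [ 0.1616 -0.4994  0.4041] rot [-3.14  -0.     0.313] q [-1.4   0.34  1.52 -0.    1.28 -0.15]
[ 3.260e+02 -1.356e+02  1.000e-01] roll -0.687
[ 432.3 -443.9   24.1] roll -1.387
[ 432.3 -443.9   24.1] roll -2.782
```

```bash
python3 -m crank '[[0,326,-136,0,-1.4],[0,326,-136,0,-1.4],[0,326,-136,0,-1.4],[0,326,-136,0,-1.4],[0,326,-136,0,-1.4],[0,326,-136,0,-1.4],[0,326,-136,0,-1.4],[0,326,-136,0,-1.4],[0,326,-136,0,-1.4],[0,432,-444,20,-1.5],[0,432,-444,20,-1.5],[0,432,-444,20,-1.5]]' 40; python3 -c "
from h import *
go((.4363,.056,.38,3.095))"
```

```text
time: 1.1
tool_pos: [0.4321, -0.1434, 0.3963]
tool_rot: [-3.141, -0.001, 1.818]
contact_force: [0.9, -0.3, 0.0]
opening: 0.046
grip_force: 0.0
t 1.1 pos [ 0.4321 -0.1434  0.3963] rot [-3.141e+00 -1.000e-03  1.818e+00] q [-0.49  0.22  1.72  0.    1.2  -0.74]
[192.3  52.9  16.3] roll -1.277
```

```bash
python3 -m crank '[[0,192,53,16,-1.277],[0,192,53,16,-1.277],[0,192,53,16,-1.277],[0,192,53,16,-1.277],[0,192,53,16,-1.277],[0,192,53,16,-1.277],[0,192,53,16,-1.277],[0,192,53,16,-1.277],[0,192,53,16,-1.277],[0,192,53,16,-1.277],[0,192,53,16,-1.277],[0,192,53,16,-1.277]]'
python3 - <<'E'
from h import *
a=cam("wrist"); cv2.imwrite("pics/w1.png",a[0][:,:,::-1]); knobs("wrist",*a)
go((.4363,.056,.32,3.095))
E
```

```text
time: 2.1
tool_pos: [0.4376, 0.0541, 0.3808]
tool_rot: [-3.142, -0.001, 3.091]
contact_force: [0.5, 0.0, -0.5]
opening: 0.0459
grip_force: 0.0
wrist [0.4327 0.0539 0.1746 3.0714 0.0164 0.0649] [ 303  191   36  136 4252]
t 2.15 pos [0.4376 0.0541 0.3808] rot [-3.142e+00 -1.000e-03  3.089e+00] q [-0.05  0.21  1.78 -0.    1.15 -1.57]
[ 1.4  1.9 60.8] roll -0.006
```

View pics/w1.png

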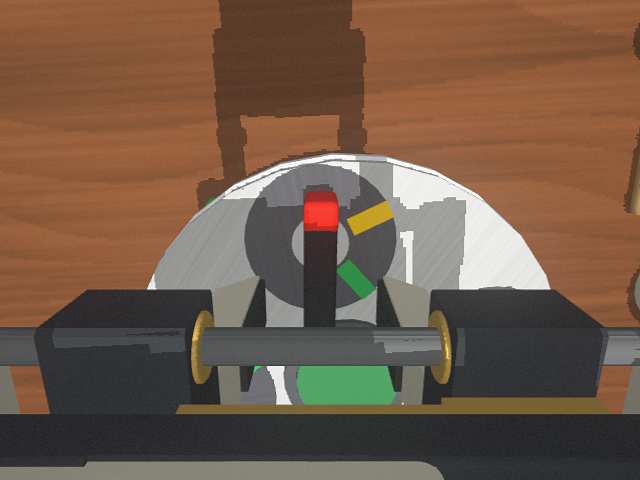

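The near knob's red end is at (321,213) and its yellow mark at (370,218), about 1.1 rad clockwise. The fingers straddle the bar. Next I descend, grip and turn.

```bash
python3 -m crank '[[0,2,0,30,0.01],[0,2,0,61,0.01],[0,2,0,61,0.01],[0,2,0,61,0.01],[-1,2,0,61,0.01],[-1,2,0,61,0.01],[-1,2,0,61,0.01],[-1,2,0,61,0.01],[-1,2,0,61,0.01]]' 40
```

```text
time: 2.9
tool_pos: [0.4358, 0.0541, 0.3207]
tool_rot: [-3.142, 0.001, 3.08]
contact_force: [-0.6, 0.4, -0.1]
opening: 0.0173
grip_force: 0.0
```

```bash
python3 -m crank '[[-1,0,0,0,0],[-1,0,0,0,0],[-1,0,0,0.2,0.12],[-1,0,0,0.4,0.24],[-1,0,0,0.7,0.36],[-1,0,0,0.9,0.48],[-1,0,0,1.1,0.6],[-1,0,0,1.4,0.72],[-1,0,0,1.6,0.84],[-1,0,0,1.8,0.96],[-1,0,0,2.1,1.1],[-1,0,0,2.1,1.1]]' 40
```

```text
time: 3.9
tool_pos: [0.4362, 0.0544, 0.3186]
tool_rot: [3.139, 0.0, 1.975]
contact_force: [2.0, 1.9, 4.4]
opening: 0.0157
grip_force: 40.0
```

```bash
python3 -m crank '[[0,0,0,0,0],[0,0,0,0,0],[0,0,0,0,0],[0,0,0,-20,0],[0,0,0,-60,0],[0,0,0,-60,0]]'; python3 -c "
from h import *
go((.6255,.081,.38,2.97))"
```

```text
time: 4.4
tool_pos: [0.4369, 0.0541, 0.383]
tool_rot: [3.134, 0.004, 1.982]
contact_force: [1.2, -0.1, 1.7]
opening: 0.0451
grip_force: 0.0
t 4.4 pos [0.4369 0.0541 0.383 ] rot [3.134 0.004 1.982] q [-0.05  0.21  1.78 -0.    1.15 -0.46]
[-50.6 183.7   3. ] roll -0.988
```

```bash
python3 -m crank '[[0,-51,184,3,-0.99],[0,-51,184,3,-0.99],[0,-51,184,3,-0.99],[0,-51,184,3,-0.99],[0,-51,184,3,-0.99],[0,-51,184,3,-0.99],[0,-51,184,3,-0.99],[0,-51,184,3,-0.99],[0,-51,184,3,-0.99],[0,-51,184,3,-0.99]]'
python3 - <<'E'
from h import *
a=cam("wrist"); cv2.imwrite("pics/w2.png",a[0][:,:,::-1]); knobs("wrist",*a)
a=cam("top");  knobs("top",*a); cv2.imwrite("pics/t2.png",a[0][:,:,::-1])
go((.6255,.081,.32,2.97))
E
```

```text
time: 5.23
tool_pos: [0.6248, 0.0805, 0.3744]
tool_rot: [-3.141, -0.001, 2.967]
contact_force: [-0.0, -0.2, 1.2]
opening: 0.0458
grip_force: 0.0
wrist [0.5321 0.1657 0.1725 0.3479 0.0398 0.0166] [ 429    0   96   88 4096]
wrist [ 0.543  -0.0267  0.1722 -2.8797  0.0699  0.0164] [   0   62  126  160 9746]
wrist [ 0.619   0.0804  0.1744 -0.1572  0.0162  0.0599] [ 300  197   37  130 4030]
top [ 0.5437 -0.0276  0.1724 -2.8883  0.0685  0.0161] [327 215  18  38 243]
t 5.3333 pos [0.6247 0.0805 0.3748] rot [-3.141 -0.     2.967] q [ 0.01  0.56  1.26 -0.    1.33 -1.39]
[-0.7  0.6 54.8] roll -0.003
```

View pics/w2.png

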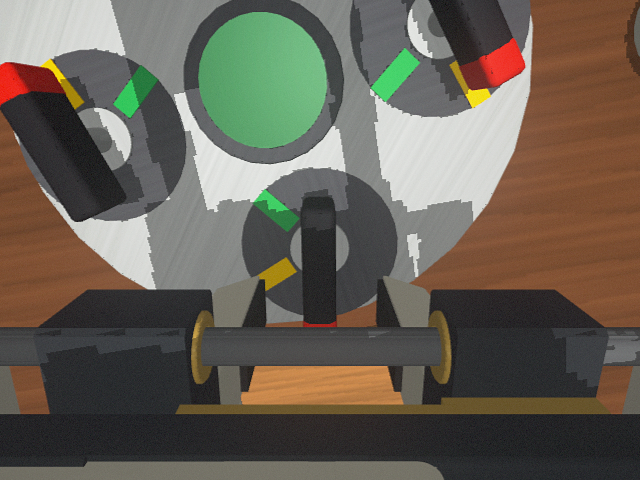

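The far bar is centred between the fingers at (319,245), with its red end at (320,327) and the yellow mark at (280,273). I can descend straight and turn about 1.0.

```bash
python3 -m crank '[[0,0,0,30,-0.01],[0,0,0,54,-0.01],[0,0,0,54,-0.01],[0,0,0,54,-0.01],[-1,0,0,54,-0.01],[-1,0,0,54,-0.01],[-1,0,0,54,-0.01],[-1,0,0,54,-0.01],[-1,0,0,54,-0.01],[-1,0,0,54,-0.01],[-1,0,0,54,-0.01]]' 40 &&  python3 -m crank '[[-1,0,0,0.2,0.12],[-1,0,0,0.4,0.24],[-1,0,0,0.7,0.36],[-1,0,0,0.9,0.48],[-1,0,0,1.1,0.6],[-1,0,0,1.4,0.72],[-1,0,0,1.6,0.84],[-1,0,0,1.8,0.96],[-1,0,0,1.9,1],[-1,0,0,1.9,1]]' 40
```

```text
time: 6.25
tool_pos: [0.6248, 0.0799, 0.3217]
tool_rot: [-3.14, 0.001, 2.98]
contact_force: [-1.6, -5.2, 5.4]
opening: 0.0156
grip_force: 40.0
time: 7.08
tool_pos: [0.6249, 0.08, 0.3199]
tool_rot: [3.141, 0.001, 1.978]
contact_force: [-0.2, -4.3, 4.9]
opening: 0.016
grip_force: 40.0
```

```bash
python3 -m crank '[[-1,0,0,0,0],[-1,0,0,0,0],[-1,0,0,0,0],[-1,0,0,0,0]]'
python3 - <<'E'
from h import *
a=cam("side"); print(knobs("side",*a)); 
cv2.imwrite("pics/s3.png",cv2.resize(a[0][190:350,210:410,::-1],None,fx=4,fy=3.75))
E
```

```text
time: 7.42
tool_pos: [0.625, 0.08, 0.3198]
tool_rot: [3.141, 0.001, 1.981]
contact_force: [-1.6, -3.6, 5.5]
opening: 0.016
grip_force: 40.0
side [ 0.5351 -0.0273  0.1714 -2.9047  0.0547  0.0186] [308 217  33  17 422]
side [ 0.6246  0.0839  0.1728 -1.0669  0.018   0.0691] [255 231  11  33 291]
side [0.4353 0.0577 0.1727 1.9649 0.016  0.0705] [356 245  13  36 327]
side [0.5175 0.1636 0.172  0.3698 0.0677 0.0206] [277 280  41  18 704]
[[ 0.535128   -0.02728971  0.17140099 -2.9046501   0.0546812   0.0185517 ]
 [ 0.62458247  0.08392331  0.17284688 -1.06690498  0.01801303  0.06914599]
 [ 0.43531039  0.05768294  0.17273525  1.96493842  0.01595552  0.07051133]
 [ 0.51745033  0.16355075  0.17196264  0.36984489  0.06772602  0.02064525]]
```

View pics/s3.png

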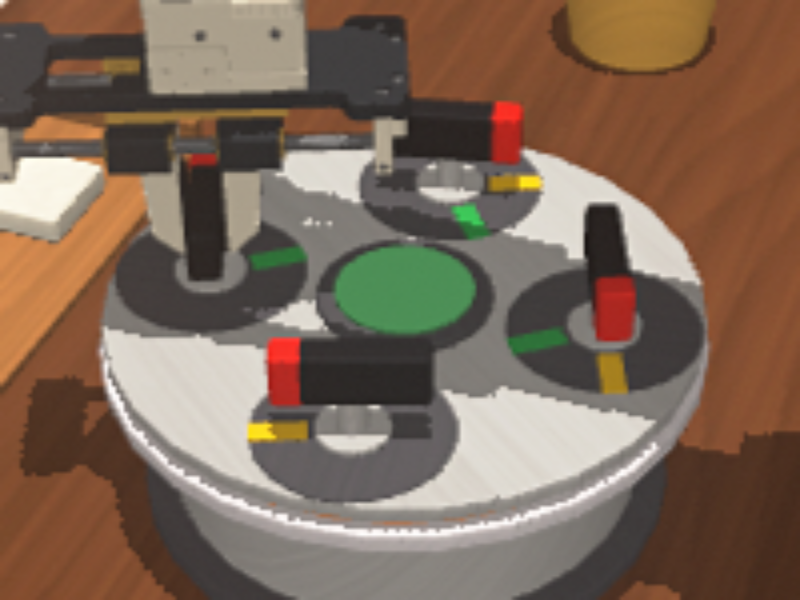

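All four red ends are over the yellow marks: near knob red at (615,310) over yellow (613,372), left, right and far likewise. The far knob can go on to green.

```bash
python3 -m crank '[[-1,0,0,0.2,0.12],[-1,0,0,0.4,0.24],[-1,0,0,0.7,0.36],[-1,0,0,0.9,0.48],[-1,0,0,1.1,0.6],[-1,0,0,1.4,0.72],[-1,0,0,1.6,0.84],[-1,0,0,1.8,0.96],[-1,0,0,2.1,1.08],[-1,0,0,2.3,1.2],[-1,0,0,2.4,1.25],[-1,0,0,2.4,1.25]]' 40; python3 -m crank '[[0,0,0,0,0],[0,0,0,0,0],[0,0,0,0,0],[0,0,0,-20,0],[0,0,0,-60,0],[0,0,0,-60,0]]'; python3 -c "
from h import *
go((.436,.0543,.38,1.975))"
```

```text
time: 8.47
tool_pos: [0.6251, 0.0799, 0.3176]
tool_rot: [3.139, -0.001, 0.728]
contact_force: [0.7, -4.0, 5.7]
opening: 0.016
grip_force: 40.0
time: 8.97
tool_pos: [0.6258, 0.081, 0.3834]
tool_rot: [3.135, -0.009, 0.731]
contact_force: [0.8, -0.3, 1.4]
opening: 0.0454
grip_force: 0.0
t 8.9667 pos [0.6258 0.081  0.3834] rot [ 3.135 -0.009  0.731] q [0.01 0.55 1.25 0.   1.33 0.85]
[-159.2 -106.8    3.4] roll -1.244
```

```bash
python3 -m crank '[[0,-159,-107,3,-1.244],[0,-159,-107,3,-1.244],[0,-159,-107,3,-1.244],[0,-159,-107,3,-1.244],[0,-159,-107,3,-1.244],[0,-159,-107,3,-1.244],[0,-159,-107,3,-1.244],[0,-159,-107,3,-1.244],[0,-159,-107,3,-1.244],[0,-159,-107,3,-1.244],[0,-159,-107,3,-1.244],[0,-159,-107,3,-1.244]]'
python3 - <<'E'
from h import *
a=cam("wrist"); knobs("wrist",*a)
go((.436,.0543,.3185,1.975))
E
```

```text
time: 9.97
tool_pos: [0.4349, 0.0545, 0.3736]
tool_rot: [3.141, -0.0, 1.971]
contact_force: [0.2, 0.1, 0.1]
opening: 0.0461
grip_force: 0.0
wrist [0.4338 0.0591 0.1726 1.9785 0.0161 0.0602] [ 306  197   36  130 4289]
wrist [0.5984 0.0602 0.1697 1.835  0.0111 0.0188] [601 366  32  33 725]
t 10.0167 pos [0.4349 0.0544 0.3736] rot [ 3.141 -0.     1.97 ] q [-0.05  0.21  1.8   0.    1.13 -0.45]
[-0.5  0.9 55.1] roll -0.005
```

```bash
python3 -m crank '[[0,0,1,30,0],[0,0,1,55,0],[0,0,1,55,0],[0,0,1,55,0],[-1,0,1,55,0],[-1,0,1,55,0],[-1,0,1,55,0],[-1,0,1,55,0],[-1,0,1,55,0],[-1,0,1,55,0],[-1,0,1,55,0]]' 40 &&  python3 -m crank '[[-1,0,0,0.2,0.12],[-1,0,0,0.4,0.24],[-1,0,0,0.7,0.36],[-1,0,0,0.9,0.48],[-1,0,0,1.1,0.6],[-1,0,0,1.4,0.72],[-1,0,0,1.6,0.84],[-1,0,0,1.8,0.96],[-1,0,0,2.1,1.08],[-1,0,0,2.3,1.2],[-1,0,0,2.4,1.25],[-1,0,0,2.4,1.25]]' 40;  python3 -m crank '[[-1,0,0,0,0],[-1,0,0,0,0],[0,0,0,0,0],[0,0,0,0,0],[0,0,0,0,0],[0,0,0,-20,0],[0,0,0,-60,0],[0,0,0,-60,0]]'; python3 -c "
from h import *
a=cam('side'); knobs('side',*a); 
go((.5174,.1615,.38,.352))"
```

```text
time: 10.93
tool_pos: [0.4362, 0.0547, 0.3192]
tool_rot: [3.14, 0.001, 1.974]
contact_force: [1.1, 1.3, 3.4]
opening: 0.0158
grip_force: 40.0
time: 11.93
tool_pos: [0.4371, 0.0545, 0.3169]
tool_rot: [3.138, -0.003, 0.721]
contact_force: [6.1, 1.0, 1.4]
opening: 0.0157
grip_force: 40.0
time: 12.6
tool_pos: [0.437, 0.0547, 0.3814]
tool_rot: [3.135, -0.006, 0.724]
contact_force: [1.1, 0.6, 0.5]
opening: 0.0452
grip_force: 0.0
side [ 0.5418 -0.0246  0.1715 -2.8691  0.069   0.0213] [305 216  36  17 511]
side [ 0.6233  0.0835  0.1694 -2.4271  0.0684  0.0159] [243 237  37  22 516]
side [0.4365 0.0571 0.17   0.6859 0.0682 0.017 ] [343 251  38  24 568]
side [0.5178 0.1627 0.1718 0.3658 0.0677 0.0186] [277 280  41  18 674]
t 12.65 pos [0.4365 0.0547 0.3791] rot [ 3.137 -0.004  0.724] q [-0.05  0.21  1.79 -0.    1.14  0.8 ]
[131.4 -26.4  -0.9] roll 0.372
```

```bash
python3 -m crank '[[0,131,-26,0,0.37],[0,131,-26,0,0.37],[0,131,-26,0,0.37],[0,131,-26,0,0.37],[0,131,-26,0,0.37],[0,131,-26,0,0.37]]'
python3 - <<'E'
from h import *
a=cam("wrist"); knobs("wrist",*a); cv2.imwrite("pics/w4.png",a[0][:,:,::-1])
go((.5174,.1615,.3185,.352))
E
```

```text
time: 13.15
tool_pos: [0.5164, 0.1612, 0.3747]
tool_rot: [-3.141, 0.003, 0.356]
contact_force: [0.6, -0.6, -0.4]
opening: 0.0458
grip_force: 0.0
wrist [ 0.6238  0.0795  0.17   -2.4175  0.0699  0.0172] [ 526   27   94  167 7298]
wrist [0.5206 0.1614 0.1728 0.3511 0.0642 0.0161] [ 306  189   36  138 4511]
t 13.2 pos [0.5161 0.1606 0.3751] rot [-3.142e+00  3.000e-03  3.550e-01] q [ 0.16  0.4   1.53 -0.    1.22  1.38]
[ 1.5 -0.4 56.6] roll 0.003
```

View pics/w4.png

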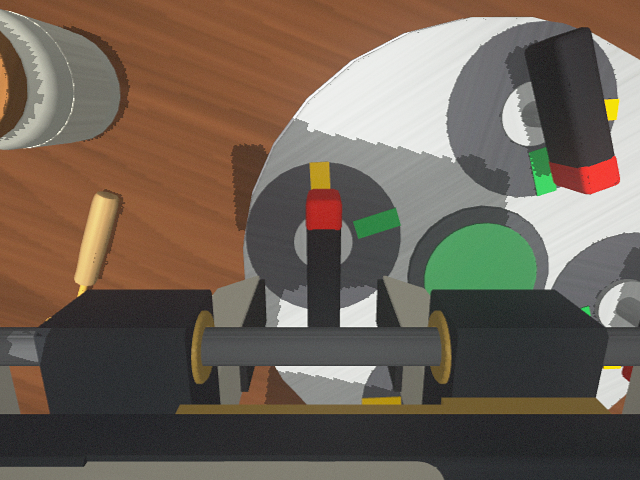

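The left bar has its red end at (323,212), right at its yellow mark (320,176). The fingers straddle it, and the far knob in the background sits at green.

```bash
python3 -m crank '[[0,1,0,30,0],[0,1,0,56,0],[0,1,0,56,0],[0,1,0,56,0],[-1,1,0,56,0],[-1,1,0,56,0],[-1,1,0,56,0],[-1,1,0,56,0],[-1,1,0,56,0],[-1,1,0,56,0],[-1,1,0,56,0]]' 40 &&  python3 -m crank '[[-1,0,0,0.2,0.12],[-1,0,0,0.4,0.24],[-1,0,0,0.7,0.36],[-1,0,0,0.9,0.48],[-1,0,0,1.1,0.6],[-1,0,0,1.4,0.72],[-1,0,0,1.6,0.84],[-1,0,0,1.8,0.96],[-1,0,0,2.1,1.08],[-1,0,0,2.3,1.2],[-1,0,0,2.3,1.2],[-1,0,0,2.3,1.2]]' 40;  python3 -m crank '[[0,0,0,0,0],[0,0,0,0,0],[0,0,0,0,0],[0,0,0,-20,0],[0,0,0,-60,0],[0,0,0,-60,0]]'; python3 -c "
from h import *
a=cam('side'); knobs('side',*a); 
go((.543,-.0265,.38,.26))"
```

```text
time: 14.12
tool_pos: [0.518, 0.1609, 0.3209]
tool_rot: [3.14, -0.001, 0.354]
contact_force: [0.4, -3.3, 4.1]
opening: 0.0156
grip_force: 40.0
time: 15.12
tool_pos: [0.518, 0.1609, 0.3187]
tool_rot: [-3.141, -0.002, -0.847]
contact_force: [-0.6, -3.7, 4.5]
opening: 0.0159
grip_force: 40.0
time: 15.62
tool_pos: [0.5189, 0.1618, 0.384]
tool_rot: [-3.133, -0.005, -0.846]
contact_force: [0.9, -0.8, 1.1]
opening: 0.0454
grip_force: 0.0
side [0.4362 0.0581 0.1696 0.7011 0.0679 0.0169] [343 252  38  23 541]
side [ 0.5175  0.1623  0.17   -0.8428  0.0166  0.0708] [287 271  22  38 441]
t 15.6667 pos [0.5185 0.1616 0.3814] rot [-3.135 -0.004 -0.846] q [0.16 0.39 1.51 0.   1.23 2.58]
[157.1 106.4   1.4] roll -1.106
```

```bash
python3 -m crank '[[0,157,106,1,-1.11],[0,157,106,1,-1.11],[0,157,106,1,-1.11],[0,157,106,1,-1.11],[0,157,106,1,-1.11],[0,157,106,1,-1.11],[0,157,106,1,-1.11],[0,157,106,1,-1.11],[0,157,106,1,-1.11],[0,157,106,1,-1.11],[0,157,106,1,-1.11]]'
python3 - <<'E'
from h import *
a=cam("wrist"); knobs("wrist",*a)
go((.543,-.0265,.3185,.267))
E
```

```text
time: 16.58
tool_pos: [0.5423, -0.0265, 0.376]
tool_rot: [-3.141, 0.001, 0.265]
contact_force: [0.7, -0.3, 0.4]
opening: 0.046
grip_force: 0.0
wrist [ 0.6172  0.0719  0.1702 -2.4244  0.0502  0.0162] [  89    0  112  115 5093]
wrist [0.5371 0.1338 0.1554 0.1158 0.0185 0.0088] [  0 168  24  39 566]
wrist [ 0.5466 -0.0266  0.1724 -2.8804  0.0634  0.0158] [ 308  190   35  137 4376]
t 16.6333 pos [ 0.5423 -0.0264  0.3762] rot [-3.141e+00  1.000e-03  2.630e-01] q [-0.19  0.4   1.52  0.    1.22  1.12]
[ 0.6  0.2 57.7] roll -0.004
```

```bash
python3 -m crank '[[0,1,0,30,0],[0,1,0,57,0],[0,1,0,57,0],[0,1,0,57,0],[-1,1,0,57,0],[-1,1,0,57,0],[-1,1,0,57,0],[-1,1,0,57,0],[-1,1,0,57,0],[-1,1,0,57,0],[-1,1,0,57,0]]' 40 &&  python3 -m crank '[[-1,0,0,0.2,0.12],[-1,0,0,0.4,0.24],[-1,0,0,0.7,0.36],[-1,0,0,0.9,0.48],[-1,0,0,1.1,0.6],[-1,0,0,1.4,0.72],[-1,0,0,1.6,0.84],[-1,0,0,1.8,0.96],[-1,0,0,2.1,1.08],[-1,0,0,2.1,1.12],[-1,0,0,2.1,1.12],[-1,0,0,2.1,1.12]]' 40;  python3 -m crank '[[0,0,0,0,0],[0,0,0,0,0],[0,0,0,0,0],[0,0,0,-20,0],[0,0,0,-60,0],[0,0,0,-90,0],[0,0,0,-90,0]]'; python3 -c "
from h import *
go((.40,-.30,.42,-.3))"
```

```text
time: 17.55
tool_pos: [0.5437, -0.0271, 0.3208]
tool_rot: [3.139, -0.001, 0.263]
contact_force: [0.8, -4.6, 3.4]
opening: 0.0156
grip_force: 40.0
time: 18.55
tool_pos: [0.5437, -0.0272, 0.3187]
tool_rot: [-3.141, -0.003, -0.857]
contact_force: [0.4, -4.8, 3.2]
opening: 0.0157
grip_force: 40.0
time: 19.13
tool_pos: [0.5443, -0.0261, 0.4142]
tool_rot: [-3.134, -0.009, -0.856]
contact_force: [0.5, -0.5, 1.1]
opening: 0.0457
grip_force: 0.0
t 19.1333 pos [ 0.5443 -0.0261  0.4142] rot [-3.134 -0.009 -0.856] q [-0.19  0.37  1.46  0.    1.3   2.24]
[112.2 288.5  -5.8] roll -0.556
```

```bash
python3 -m crank '[[0,112,288,-6,0],[0,112,288,-6,0],[0,112,288,-6,0],[0,112,288,-6,0],[0,112,288,-6,0],[0,112,288,-6,0],[0,112,288,-6,0],[0,112,288,-6,0],[0,112,288,-6,0],[0,112,288,-6,0],[0,112,288,-6,0],[0,112,288,-6,0]]'
python3 - <<'E'
from h import *
a=cam("top"); k=knobs("top",*a); cv2.imwrite("pics/t5.png",a[0][:,:,::-1])
P=pts(*a[1:]); m=(P[...,2]>.108)&(P[...,2]<.125)&(a[0].min(-1)>120)&(abs(P[...,0]-.531)<.15)&(abs(P[...,1]-.068)<.15)
X=P[m]; c=np.linalg.lstsq(np.c_[X[:,:2]-[.531,.068],np.ones(len(X))],X[:,2],rcond=None)[0]; print("plane",c)
E
```

```text
time: 20.13
tool_pos: [0.3999, -0.2985, 0.4137]
tool_rot: [-3.141, 0.0, -0.855]
contact_force: [0.3, -0.7, -0.0]
opening: 0.0459
grip_force: 0.0
top [ 0.6243  0.0788  0.1705 -2.4235  0.0684  0.015 ] [264 178  29  31 254]
top [ 0.5438 -0.0269  0.1706  2.2877  0.0154  0.0689] [320 218  32  31 276]
top [ 0.5187  0.1597  0.1703 -0.8602  0.0155  0.0688] [218 235  33  32 300]
top [0.4366 0.0528 0.1706 0.717  0.0667 0.0164] [281 277  28  32 153]
plane [2.29457178e-05 5.87978347e-05 1.17248332e-01]
```

View pics/t5.png

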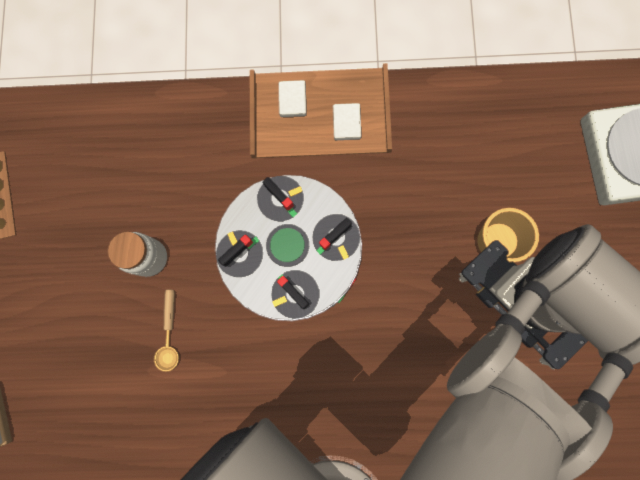

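All four red ends are at their green marks, at (288,203), (321,249), (246,240) and (283,281). The cover measures level at 117.2 mm, the bystanders haven't moved and the arm is clear.

```bash
python3 -c "
from cell import ticket
print(ticket.hand_in())"
```

```text
the job is handed in; nothing more can be done
None
```

I handed the job in with all four knobs at their green marks, the cover level at about 117.2 mm, the jar, mortar and scoop where they were, and the arm clear; the hand-in returned no verdict.

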